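Hang the weighing pan on the bench scale and tug-test it

ROBOT

A 6-joint arm with a two-finger parallel gripper is mounted at the origin on the work surface. World frame = base frame: x ahead of the robot, y to its left, z up, the work surface at z = 0. Lengths are in m, angles in rad, forces in N, time in s.
With the tool pointing down it reaches from about 0.375 to 0.975 m from the base axis. Payload 3.8 kg.
Tool frame: the origin (TCP) lies midway between the tips of the shut fingers; the grasp point (between the pads) lies 19 mm behind it; z points along the fingers, y is the line along which they close (so a half turn about z gives the same grasp; the last joint's range is limited). The gripper opens to 88 mm and grips with 3 to 60 N. Pads are 18 mm wide; open, the fingers measure 123 mm over their backs; the gripper's body (75 mm by 187 mm) begins 45 mm behind the grasp point.
Start: joints at [-1.387, 0.264, 1.604, -0, 1.274, -0.037], TCP at [0.148, -0.659, 0.239] pointing down, gripper open.
Joint ranges: [-2.63, 2.63], [-0.94, 2.18], [0.31, 2.57], [-1.31, 4.45], [0, 2.66], [-2.55, 2.55]. Speed limits (rad/s): [2.57, 2.57, 3.14, 3.14, 3.14, 3.14].

INTERFACE

Orientations are given as a rotation vector (axis times angle).
In Python, from station import observe, eyes, job gives the robot as it stands.
- The arm moves only by the tool drive_tool, never from a script. Its argument "series" is a list of rows, each a list of 7 numbers: the gripper's target within -1 to 1 (fully open at 1, half-way at 0, shut at -1), then the shift along the world's x, y, z in m, then the turn, a rotation vector about the world's x, y, z in rad. In form: [[hand, dx, dy, dz, rx, ry, rz], ...]. A call has 1 to 20 rows; each row shifts and turns the commanded pose from where the row before left it; what a row does not reach is not made up. A row lasts 1/8 s, in which the tool goes at most 62.5 mm and 10.7 degrees, less where a joint would pass 70% of its speed; a pose out of reach is approached as far as the arm can. A call with a gripper value outside its range is refused whole. The fingers move at their own pace and stop on an object; "force" is the grip in N (left out, the last holds). Time passes only in rows, so rows that do not move let the fingers close. It gives the time, the measured TCP pose, the force, the opening and the grip force at its end, in the units of the state.
- observe(): the state, without advancing time (a new reading comes with each control period).
- eyes.read_camera(name): name is "side" or "top"; returns the picture (420x560x3 uint8, red, green, blue); there is no depth.
- eyes.get_calibration(name): a dict with "fx", "fy", "cx", "cy" (pixels), "camera_from_world" (4x4, takes a point from world to camera coordinates). Camera axes: x right, y down, z forward; pixel columns grow to the right and rows downward; lengths in m; the calibration is good to about 2 mm. A picture is of the moment at which its call begins. get_calibration takes no time and is no camera call.
- job.hand_in(): hands the job in; it is judged then, once.
The state is a dict: "time": time; "joint_positions": joint angles; "joint_vel": joint speeds; "joint_torque": joint torques, N m; "eef_pos": TCP position; "ee_rot": TCP orientation; "contact_force": force on the tool from outside, world axes, zero at the start; "moment": the same for the moment, N m; "opening": opening from 0.0 (shut) to 1.0 (fully open); "finger_force": force on a finger pad.
Only numpy, scipy, OpenCV 4.12 (cv2) and the standard library are available. Lean on these libraries where they do the work, as an engineer would, in place of code of your own. Each camera call takes 0.05 s, during which the arm holds its last target. There are 200 camera calls.

TASK

Take the weighing pan by its orange grip and hang it by its cross strap in the seat of the scale's brass hook. Still holding the grip, tug it gently downwards, with about 5 N for half a second and never as much as 12 N, to confirm that it is held, then ease off and let go so that it hangs still and level. Leave the glassware where it stands.

Things in the scene. Friction and masses are not known exactly. Their poses are not given: they have to be found in the camera images.
- stand: Scale stand, fixed: grey base plate 12 mm high (x -65 to +145, y +-45 mm), steel post, blue scale housing clamped on the post, brass hook. Origin on the table right under the middle of the hook's seat; z up, x from the hook's tip to the post (the hook points to -x). Only the sprung hook moves: it sinks about 1 mm per 1.5 N of load, with a stop at 15 mm.
- hook_mid (a point): Fixed point of the stand, 190 mm above its origin: the MEAN place of the seat's middle. The true seat is 0 to 15 mm higher or lower, set anew each time and not reported: find it by feel or sight. Brass hook: flat bar along the stand's x, 12 mm wide, 8 mm thick; level seat from x = -24 to +24 mm between an upturned tip and a like shoulder, each 8 mm thick and 14 mm higher than the seat.
- post_top (a point): Top of the steel post (16 mm thick), 122 mm behind the seat's middle and 247 mm above the table. The blue housing in front of it is 56 mm wide, reaches forward to x = +72 mm of the stand, and lies 20 to 64 mm below the true seat; the hook stands on it on a short stem.
- pan: Loose weighing pan, 0.15 to 0.25 kg: aluminium dish 100 mm across, 14 mm high, with a rigid steel bail in its own y-z plane: two 5 mm wires rise from the rim (y = +-47 mm) to a level cross strap, 14 mm along x, 40 along y, its underside 128 and top 133 mm above the origin. Origin: middle of the dish's underside, z up. Same both ways round.
- pan_eye (a point): Middle of the underside of the pan's cross strap; this lies on the hook's seat when hung. The gap between the wires here is 30 mm, widening downwards; the hook goes through it along the pan's x axis, either way round. Axes as the pan's.
- pan_grip (a point): Middle of the orange grip block on the strap, 154 mm above the pan's origin: 16 mm along x, 24 mm along y, from 133 to 175 mm high. Axes as the pan's.
- tumbler: Greenish glass tumbler, 72 mm across, 90 mm tall, standing on the table. Origin at the middle of its underside.
- vial: Amber vial with black cap, 44 mm across, 70 mm tall, standing on the table. Origin at the middle of its underside.
- bottle: Green bottle, 66 mm across, 190 mm tall, standing on the table. Origin at the middle of its underside.
Mind the look-alikes: they are no part of the job. Of the things that look like the stand, take the one that is farthest from the robot's base at the start.

How it is judged:
By the outcome, as a careful person would: the job done as asked, in the order asked, and still so for the second after the job is handed in, with the robot touching nothing.
It also fails if it takes over 61 s, if anything falls off the work surface, if the arm or the gripper's body presses on something with over 40 N, if the wrist force passes 120 N, or if a joint passes its speed limit or range.

## Working session

There is one attempt and no reset: what is moved stays moved. The work goes in short steps, Python scripts to look and compute and a tool call to move; the robot and the scene stay as the last step left them, time stands still between calls to the robot, and variables do not carry over. Pictures are saved under pics/ and viewed, at most 10 in all, crops included, and the job is handed in when it is done.

Besides the shell and the picture viewer there is one more tool, called after "Call:" by a JSON object that holds its "api" and its "payload". drive_tool: Moves the arm, as the interface text tells. Its arguments: {"type":"object","properties":{"series":{"type":"array","items":{"type":"array","items":{"type":"number"}}},"force":{"type":"number"}},"required":["series"]}

```bash
mkdir -p pics; cat > h.py <<'E'
import numpy as np, cv2
from station import observe, eyes, job
def cal(n):
    c=eyes.get_calibration(n); K=np.array([[c['fx'],0,c['cx']],[0,c['fy'],c['cy']],[0,0,1]]); return K,np.array(c['camera_from_world'])
def ray(n,u,v):
    K,T=cal(n); d=T[:3,:3].T@np.linalg.inv(K)@[u,v,1]; return -T[:3,:3].T@T[:3,3], d/np.linalg.norm(d)
def onz(n,u,v,z):
    o,d=ray(n,u,v); return o+d*(z-o[2])/d[2]
def proj(n,p):
    K,T=cal(n); q=K@(T[:3,:3]@np.array(p)+T[:3,3]); return q[:2]/q[2]
def tri(a,b):
    # a=(name,u,v)
    o1,d1=ray(*a);o2,d2=ray(*b)
    s=np.linalg.lstsq(np.c_[d1,-d2],o2-o1,rcond=None)[0]
    p,q=o1+d1*s[0],o2+d2*s[1]; return (p+q)/2,np.linalg.norm(p-q)
def snap(n,f):
    im=eyes.read_camera(n); cv2.imwrite('pics/'+f,im[:,:,::-1]); return im
E
python3 - <<'E'
from h import *
for n in('top','side'):
    snap(n,n+'0.png'); K,T=cal(n); print(n,K[0,0],K[0,2],(-T[:3,:3].T@T[:3,3]).round(3),T[:3,:3].round(2).tolist())
a=cv2.imread('pics/top0.png');b=cv2.imread('pics/side0.png')
E
```

```text
top 452.8812218134113 278.7369588387879 [0.318 0.026 1.386] [[-0.01, -1.0, -0.0], [-0.99, 0.01, -0.15], [0.15, 0.0, -0.99]]
side 386.25410710626164 278.78101884813947 [0.367 0.896 0.783] [[-0.98, -0.19, 0.01], [-0.12, 0.56, -0.82], [0.16, -0.81, -0.57]]
```

View pics/top0.png

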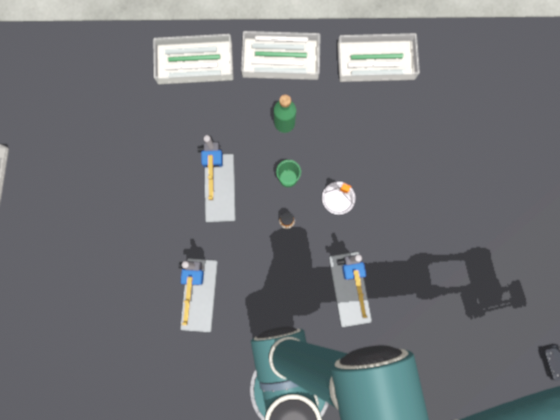

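View pics/side0.png

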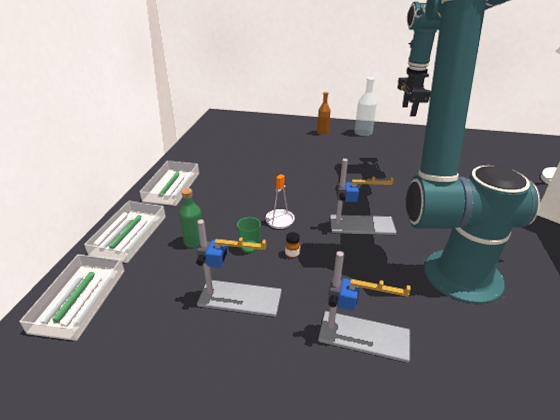

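Three stands: top-view plates at (220,187), (198,296) and (350,290). The robot base is near (290,390), so (220,187) is the farthest; in the side view it is the one at (240,297). I'll confirm it in an enlarged crop and measure.

```bash
python3 - <<'E'
from h import *
a=cv2.imread('pics/top0.png');b=cv2.imread('pics/side0.png')
c1=cv2.resize(a[120:230,190:370],None,fx=4.4,fy=4.4,interpolation=cv2.INTER_CUBIC)[:, :792]
cv2.imwrite('pics/topc.png',c1)
c2=cv2.resize(b[165:315,180:320],None,fx=4,fy=4,interpolation=cv2.INTER_CUBIC)
cv2.imwrite('pics/sidec.png',c2)
ah=cv2.cvtColor(a,cv2.COLOR_BGR2HSV);bh=cv2.cvtColor(b,cv2.COLOR_BGR2HSV)
def comps(m,n,mn=4):
    N,l,s,c=cv2.connectedComponentsWithStats(m)
    print(n,[(s[i].tolist(),c[i].round(1).tolist()) for i in range(1,N) if s[i,4]>=mn])
    return l
comps(cv2.inRange(ah[:250],(5,200,200),(14,255,255)),'orange top')
comps(cv2.inRange(bh[:250],(2,200,180),(14,255,255)),'orange side')
m=cv2.inRange(ah,(0,0,110),(180,60,230)); m[:150]=0;m[225:]=0;m[:,:200]=0;m[:,240:]=0
r=cv2.minAreaRect(cv2.findNonZero(m)); bx=cv2.boxPoints(r); print(r,bx.tolist()); W=np.array([onz('top',*p,0.012) for p in bx]); print(W.round(3)); print([np.linalg.norm(W[i]-W[i-1]).round(3) for i in range(4)])
m=cv2.inRange(bh,(0,0,110),(180,60,230)); m[:280]=0;m[318:]=0;m[:,:190]=0;m[:,290:]=0
q=cv2.approxPolyDP(cv2.convexHull(cv2.findNonZero(m)),4,True)[:,0]
for p in q: print('side',p,onz('side',*p,0.012).round(3))
E
```

```text
orange top []
orange side [([277, 177, 7, 12, 50], [280.7, 182.9])]
((219.01126098632812, 186.91302490234375), (71.24455261230469, 34.641849517822266), 86.05481719970703) [[199.28050231933594, 152.56686401367188], [233.8402557373047, 150.18344116210938], [238.7420196533203, 221.25918579101562], [204.18226623535156, 223.64260864257812]]
[[0.712 0.278 0.012]
 [0.719 0.17  0.012]
 [0.494 0.153 0.012]
 [0.488 0.259 0.012]]
[np.float64(0.225), np.float64(0.108), np.float64(0.225), np.float64(0.106)]
side [281 289] [0.499 0.171 0.012]
side [275 315] [0.497 0.261 0.012]
side [198 304] [0.7   0.265 0.012]
side [206 280] [0.709 0.179 0.012]
```

View pics/topc.png

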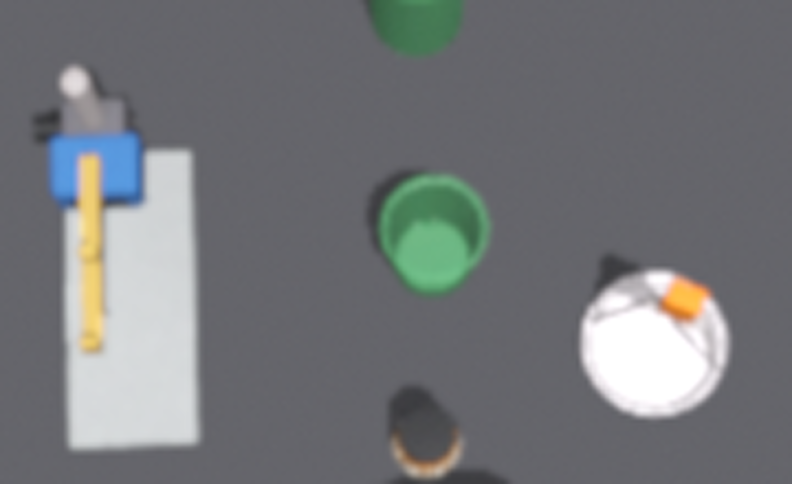

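View pics/sidec.png

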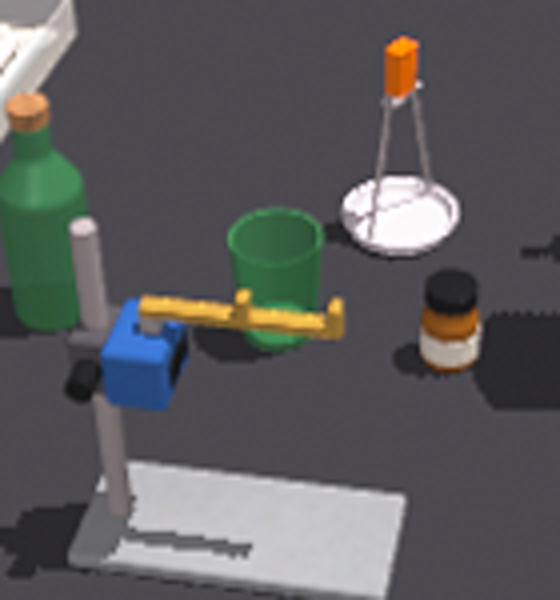

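The crops show the far stand's hook tip at top (210.7,198), shoulder (210.7,177); in the side view the tip top is at (264,240) and the shoulder at (241,238). The pan has its orange grip at top (346,188). Bail feet are on the rim at about (325,192) and (352,203), so the pan is turned. The tumbler stands at (288,172) between the two; the vial is at (287,220).

```bash
python3 - <<'E'
from h import *
a=cv2.imread('pics/top0.png');ah=cv2.cvtColor(a,cv2.COLOR_BGR2HSV)
C=lambda u,v:(190+u/4.4-.4,120+v/4.4-.4)
S=lambda u,v:(180+u/4-.4,165+v/4-.4)
for n,t,s in(('tip',(91,343),(337,303)),('shoulder',(90,250),(244,294)),('post',(74,80),(84,226))):
    p,e=tri(('top',*C(*t)),('side',*S(*s)));print(n,p.round(4),e.round(4))
for p in((191,150),(199,443),(68,448)): print('plate top',onz('top',*C(*p),.012).round(3))
for p in((406,496),(385,597),(130,460)): print('plate side',onz('side',*S(*p),.012).round(3))
m=cv2.inRange(ah,(5,150,150),(20,255,255));m[:175]=0;m[200:]=0;m[:,:330]=0;m[:,365:]=0
big=cv2.resize(a[170:225,315:365],None,fx=8,fy=8,interpolation=cv2.INTER_CUBIC);H=cv2.cvtColor(big,cv2.COLOR_BGR2HSV)
B=lambda p:(315+(p[0]-3.5)/8,170+(p[1]-3.5)/8)
m=cv2.inRange(H,(5,140,140),(22,255,255));r=cv2.minAreaRect(cv2.findNonZero(m));bx=cv2.boxPoints(r)
W=np.array([onz('top',*B(p),.175) for p in bx]);print('grip',W.round(4).tolist(),W.mean(0).round(4))
m=cv2.inRange(H,(0,0,150),(180,255,255));h=cv2.findNonZero(m)
(c,ax,an)=cv2.fitEllipse(cv2.convexHull(h));print('dish',onz('top',*B(c),.012).round(4),np.array(ax)/8)
gs=tri(('top',*B(r[0])),('side',*S(404,42)));print('griptop',gs)
for p in((592,318),(715,365)):print('foot',onz('top',*C(*p),.014).round(4))
s=S(404,216);print('dish side',onz('side',*s,.014).round(4))
for n,p in(('tumb',(435,225)),('vial',(425,425)),('bottle',(416,20))):
    print(n,onz('top',*C(*p),{'tumb':.09,'vial':.07,'bottle':.1}[n]).round(3))
E
```

```text
tip [0.5334 0.2108 0.2077] 0.0012
shoulder [0.5902 0.2125 0.2068] 0.0002
post [0.6839 0.2173 0.2464] 0.0009
plate top [0.708 0.173 0.012]
plate top [0.497 0.165 0.012]
plate top [0.495 0.256 0.012]
plate side [0.499 0.169 0.012]
plate side [0.496 0.257 0.012]
plate side [0.693 0.174 0.012]
grip [[0.5586, -0.1355, 0.175], [0.5795, -0.1466, 0.175], [0.5693, -0.1654, 0.175], [0.5485, -0.1543, 0.175]] [ 0.564  -0.1505  0.175 ]
dish [ 0.5654 -0.1532  0.012 ] [33.77026367 34.18037415]
griptop (array([ 0.56331088, -0.14981151,  0.17948609]), np.float64(0.00050317908692814))
foot [ 0.5836 -0.1095  0.014 ]
foot [ 0.5497 -0.1946  0.014 ]
dish side [ 0.5611 -0.1448  0.014 ]
tumb [0.633 0.001 0.09 ]
vial [0.501 0.009 0.07 ]
bottle [0.772 0.013 0.1  ]
```

```bash
cat >> h.py <<'E'
from scipy.spatial.transform import Rotation as R
def st():
    s=observe(); Q=R.from_rotvec(s['ee_rot']).as_matrix()
    print('t',round(s['time'],2),'p',np.round(s['eef_pos'],4),'yaw_y',round(np.degrees(np.arctan2(Q[1,1],Q[0,1])),2),'z',Q[:,2].round(3),'F',np.round(s['contact_force'],2),'M',np.round(s['moment'],2),'op',round(s['opening'],3),'ff',np.round(s['finger_force'],1),'q6',np.round(s['joint_positions'],2))
E
python3 -c "
from h import *;st()"
```

```text
t 0.1 p [ 0.1477 -0.658   0.2375] yaw_y -77.35 z [-0.     0.002 -1.   ] F [ 0.11 -0.08 -0.02] M [0.02 0.01 0.02] op 1.001 ff 0.0 q6 [-1.39  0.26  1.61  0.    1.27 -0.04]
```

Call:
{"api": "drive_tool", "payload": {"series": [[1, 0.026, 0.0316, 0.01, 0, 0, -0.039], [1, 0.026, 0.0316, 0.01, 0, 0, -0.039], [1, 0.026, 0.0316, 0.01, 0, 0, -0.039], [1, 0.026, 0.0316, 0.01, 0, 0, -0.039], [1, 0.026, 0.0316, 0, 0, 0, -0.039], [1, 0.026, 0.0316, 0, 0, 0, -0.039], [1, 0.026, 0.0316, 0, 0, 0, -0.039], [1, 0.026, 0.0316, 0, 0, 0, -0.039], [1, 0.026, 0.0316, 0, 0, 0, -0.039], [1, 0.026, 0.0316, 0, 0, 0, -0.039], [1, 0.026, 0.0316, 0, 0, 0, -0.039], [1, 0.026, 0.0316, 0, 0, 0, -0.039], [1, 0.026, 0.0316, 0, 0, 0, -0.039], [1, 0.026, 0.0316, 0, 0, 0, -0.039], [1, 0.026, 0.0316, -0.02, 0, 0, -0.039], [1, 0.026, 0.0316, -0.02, 0, 0, -0.039], [1, 0, 0, 0, 0, 0, 0], [1, 0, 0, 0, 0, 0, 0]]}}

```text
time: 2.35
eef_pos: [0.5635, -0.1531, 0.2385]
ee_rot: [3.078, -0.628, -0.002]
contact_force: [-0.0, 0.3, 0.5]
opening: 0.996
finger_force: 0.0
```

```bash
python3 - <<'E'
from h import *
st(); b=snap('side','side1.png'); 
c=b[90:250,200:360]; cv2.imwrite('pics/side1c.png',cv2.resize(c,None,fx=3.7,fy=3.7,interpolation=cv2.INTER_CUBIC)[:,:,::-1])
E
```

```text
t 2.35 p [ 0.5635 -0.1531  0.2385] yaw_y -113.05 z [-0.001 -0.    -1.   ] F [-0.03  0.31  0.46] M [ 0.08 -0.03  0.02] op 0.996 ff 0.0 q6 [-0.31  0.09  1.8  -0.    1.25  1.67]
```

View pics/side1c.png

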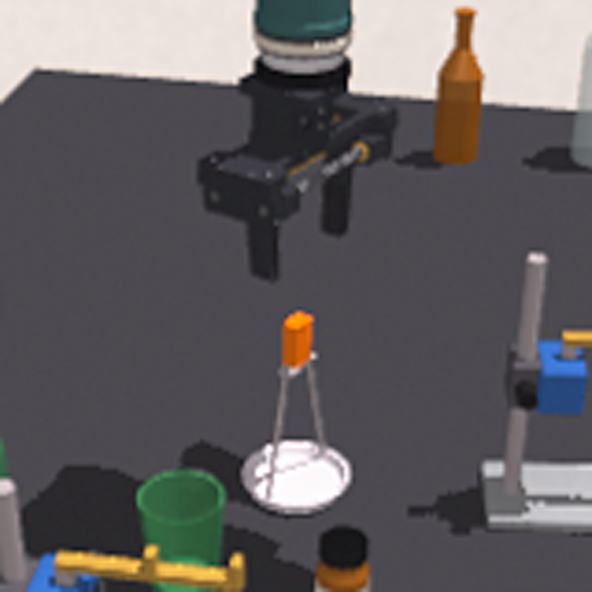

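Fingertips at crop (264,275) and (338,232), straddling the grip at (297,317); the wire feet are at (269,495) and (325,455), almost parallel to the finger line. Compute the fine correction.

```bash
python3 - <<'E'
from h import *
S=lambda u,v:(200+u/3.7-.4,90+v/3.7-.4)
f=[onz('side',*S(*p),.012) for p in((269,495),(325,455))];d=f[0]-f[1]
print(np.round(f,4).tolist(),np.degrees(np.arctan2(d[1],d[0])),np.mean(f,0).round(4))
print('strap ends',[onz('side',*S(*p),.131).round(4).tolist() for p in((285,373),(314,355))])
print('griptop', onz('side',*S(298,318),.175).round(4))
print('tips', [onz('side',*S(*p),.2385).round(4).tolist() for p in((264,275),(338,232))])
E
```

```text
[[0.5835, -0.1152, 0.012], [0.5451, -0.1873, 0.012]] 61.91780004633344 [ 0.5643 -0.1513  0.012 ]
strap ends [[0.5731, -0.1343, 0.131], [0.554, -0.169, 0.131]]
griptop [ 0.5659 -0.1546  0.175 ]
tips [[0.5853, -0.1078, 0.2385], [0.5399, -0.1968, 0.2385]]
```

Call:
{"api": "drive_tool", "payload": {"series": [[1, 0.001, 0.001, -0.02, 0, 0, -0.035], [1, 0, 0, -0.02, 0, 0, -0.035], [1, 0, 0, -0.02, 0, 0, 0], [1, 0, 0, -0.02, 0, 0, 0], [1, 0, 0, -0.02, 0, 0, 0], [1, 0, 0, 0, 0, 0, 0], [-1, 0, 0, 0, 0, 0, 0], [-1, 0, 0, 0, 0, 0, 0], [-1, 0, 0, 0, 0, 0, 0], [-1, 0, 0, 0, 0, 0, 0], [-1, 0, 0, 0, 0, 0, 0], [-1, 0, 0, 0, 0, 0, 0], [-1, 0, 0, 0, 0, 0, 0], [-1, 0, 0, 0, 0, 0, 0]], "force": 20}}

```text
time: 4.15
eef_pos: [0.5647, -0.152, 0.1386]
ee_rot: [-3.054, 0.736, 0.001]
contact_force: [-1.2, -0.7, 0.6]
opening: 0.274
finger_force: 19.6
```

```bash
python3 -c "
from h import *;st()"
```

```text
t 4.15 p [ 0.5647 -0.152   0.1386] yaw_y -117.12 z [-0.  0. -1.] F [-1.16 -0.65  0.61] M [0.05 0.12 0.  ] op 0.274 ff 19.6 q6 [-0.31  0.18  1.9   0.    1.06  1.74]
```

Call:
{"api": "drive_tool", "payload": {"series": [[-1, 0, 0, 0.016, 0, 0, 0], [-1, 0, 0, 0.02, 0, 0, 0], [-1, 0, 0, 0.02, 0, 0, 0], [-1, 0, 0, 0.02, 0, 0, 0], [-1, 0, 0, 0.02, 0, 0, 0], [-1, 0, 0, 0.016, 0, 0, 0], [-1, 0, 0, 0, 0, 0, 0], [-1, 0, 0, 0, 0, 0, 0]]}}

```text
time: 5.15
eef_pos: [0.5644, -0.1518, 0.25]
ee_rot: [-3.054, 0.736, 0.002]
contact_force: [-0.7, -0.9, -2.7]
opening: 0.272
finger_force: 19.6
```

```bash
python3 -c "
from h import *;st()"
```

```text
t 5.15 p [ 0.5644 -0.1518  0.25  ] yaw_y -117.11 z [-0.001  0.    -1.   ] F [-0.72 -0.89 -2.71] M [ 0.07  0.07 -0.03] op 0.272 ff 19.6 q6 [-0.31  0.09  1.79  0.    1.27  1.74]
```

Call:
{"api": "drive_tool", "payload": {"series": [[-1, -0.004, 0.012, 0, 0, 0, 0.018], [-1, -0.0075, 0.026, 0, 0, 0, 0.038], [-1, -0.0075, 0.026, 0, 0, 0, 0.038], [-1, -0.0075, 0.026, 0, 0, 0, 0.038], [-1, -0.0075, 0.026, 0, 0, 0, 0.038], [-1, -0.0075, 0.026, 0, 0, 0, 0.038], [-1, -0.0075, 0.026, 0, 0, 0, 0.038], [-1, -0.0075, 0.026, 0, 0, 0, 0.038], [-1, -0.0075, 0.026, 0, 0, 0, 0.038], [-1, -0.0075, 0.026, 0, 0, 0, 0.038], [-1, -0.0075, 0.026, 0, 0, 0, 0.038], [-1, -0.0075, 0.026, 0, 0, 0, 0.038], [-1, -0.0075, 0.026, 0, 0, 0, 0.038], [-1, -0.006, 0.026, 0, 0, 0, 0.037], [-1, -0.003, 0.011, 0, 0, 0, 0], [-1, 0, 0, 0, 0, 0, 0], [-1, 0, 0, 0, 0, 0, 0], [-1, 0, 0, 0, 0, 0, 0]]}}

```text
time: 7.4
eef_pos: [0.462, 0.2082, 0.2506]
ee_rot: [3.141, 0.058, -0.0]
contact_force: [-0.1, -0.0, -2.5]
opening: 0.279
finger_force: 19.6
```

```bash
python3 - <<'E'
from h import *
st(); b=snap('side','side2.png'); 
c=b[120:320,180:380]; cv2.imwrite('pics/side2c.png',cv2.resize(c,None,fx=3,fy=3,interpolation=cv2.INTER_CUBIC)[:,:,::-1])
E
```

```text
t 7.4 p [0.462  0.2082 0.2506] yaw_y -87.9 z [-0. -0. -1.] F [-0.09 -0.04 -2.52] M [-0.01 -0.01  0.05] op 0.279 ff 19.6 q6 [ 0.37 -0.07  1.94 -0.    1.27  1.91]
```

View pics/side2c.png

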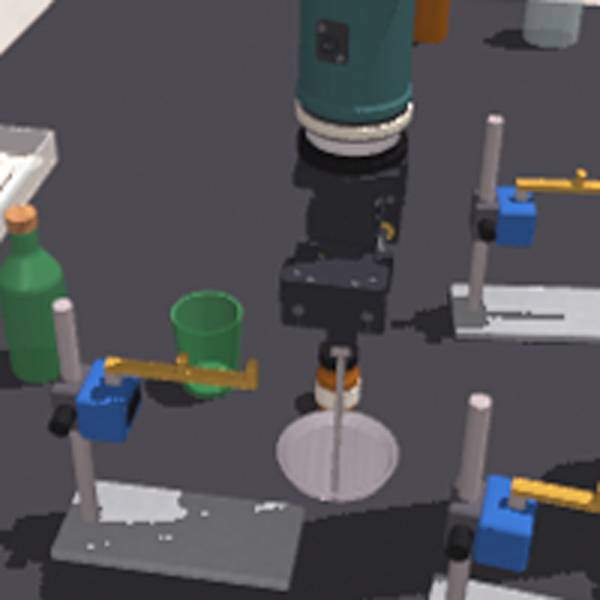

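Call:
{"api": "drive_tool", "payload": {"series": [[-1, 0, 0, -0.011, 0, 0, 0], [-1, 0, 0, -0.011, 0, 0, 0], [-1, 0.0, 0, 0, 0, 0, 0], [-1, 0.008, 0.0004, 0, 0, 0, 0], [-1, 0.008, 0.0004, 0, 0, 0, 0], [-1, 0.008, 0.0004, 0, 0, 0, 0], [-1, 0.008, 0.0004, 0, 0, 0, 0], [-1, 0.008, 0.0004, 0, 0, 0, 0], [-1, 0.008, 0.0004, 0, 0, 0, 0], [-1, 0, 0, 0, 0, 0, 0], [-1, 0, 0, 0, 0, 0, 0]]}}

```text
time: 8.82
eef_pos: [0.5096, 0.2113, 0.2286]
ee_rot: [3.141, 0.059, -0.001]
contact_force: [-0.1, -0.7, -2.1]
opening: 0.274
finger_force: 19.6
```

```bash
python3 - <<'E'
from h import *
st(); b=snap('side','side3.png'); 
c=b[150:300,190:340]; a=snap('top','top3.png')[120:230,180:290]
f=lambda c,k:cv2.resize(c,(400,400),interpolation=cv2.INTER_CUBIC)[:,:,::-1]
cv2.imwrite('pics/c3.png',np.hstack([f(c,1),f(a,1)]))
E
```

```text
t 8.82 p [0.5096 0.2113 0.2286] yaw_y -87.84 z [-0.001 -0.    -1.   ] F [-0.12 -0.7  -2.06] M [-0.03  0.01  0.03] op 0.274 ff 19.6 q6 [0.35 0.04 1.88 0.   1.22 1.88]
```

View pics/c3.png

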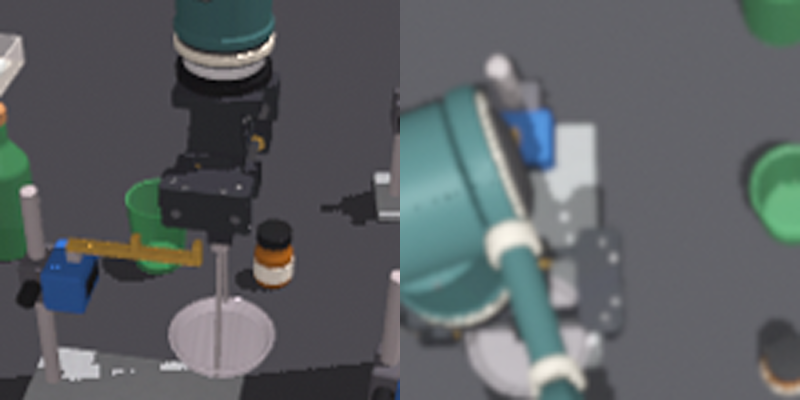

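The strap end (side crop 220,245) is still in front of the hook tip (200,245), with the dish below the hook. Edge in slowly.

Call:
{"api": "drive_tool", "payload": {"series": [[-1, 0.004, 0.0001, 0, 0, 0, 0], [-1, 0.004, 0.0001, 0, 0, 0, 0], [-1, 0.004, 0.0001, 0, 0, 0, 0], [-1, 0.004, 0.0001, 0, 0, 0, 0], [-1, 0.004, 0.0001, 0, 0, 0, 0]]}}

```text
time: 9.55
eef_pos: [0.5302, 0.2119, 0.2287]
ee_rot: [3.141, 0.059, -0.0]
contact_force: [0.2, 0.0, -2.3]
opening: 0.275
finger_force: 19.6
```

```bash
python3 - <<'E'
from h import *
st(); b=snap('side','side4.png')
for n,p in(('strapend',(.5285,.2314,.2205)),('tip',(.5334,.2108,.207)),('shoulder',(.59,.2125,.207))): print(n,proj('side',p).round(1))
E
```

```text
t 9.55 p [0.5302 0.2119 0.2287] yaw_y -87.84 z [-0. -0. -1.] F [ 0.2   0.04 -2.33] M [0.04 0.03 0.04] op 0.275 ff 19.6 q6 [0.34 0.07 1.84 0.   1.22 1.87]
strapend [264.1 241.9]
tip [264.1 240.6]
shoulder [240.6 238. ]
```

Call:
{"api": "drive_tool", "payload": {"series": [[-1, 0.006, 0.0002, 0, 0, 0, 0], [-1, 0.006, 0.0002, 0, 0, 0, 0], [-1, 0.006, 0.0002, 0, 0, 0, 0], [-1, 0.006, 0.0002, 0, 0, 0, 0], [-1, 0.006, 0.0002, 0, 0, 0, 0], [-1, 0.001, 0, 0, 0, 0, 0], [-1, 0, 0, 0, 0, 0, 0], [-1, 0, 0, 0, 0, 0, 0]]}}

```text
time: 10.6
eef_pos: [0.5606, 0.2129, 0.2287]
ee_rot: [3.141, 0.059, -0.0]
contact_force: [-0.0, 0.3, -2.3]
opening: 0.274
finger_force: 19.6
```

```bash
python3 - <<'E'
from h import *
st(); b=snap('side','side5.png'); 
c=b[190:310,180:340]; cv2.imwrite('pics/c5.png',cv2.resize(c,None,fx=5,fy=5,interpolation=cv2.INTER_CUBIC)[:,:,::-1])
E
```

```text
t 10.6 p [0.5606 0.2129 0.2287] yaw_y -87.83 z [-0. -0. -1.] F [-0.04  0.34 -2.29] M [0.03 0.03 0.01] op 0.274 ff 19.6 q6 [0.32 0.13 1.78 0.   1.23 1.85]
```

View pics/c5.png

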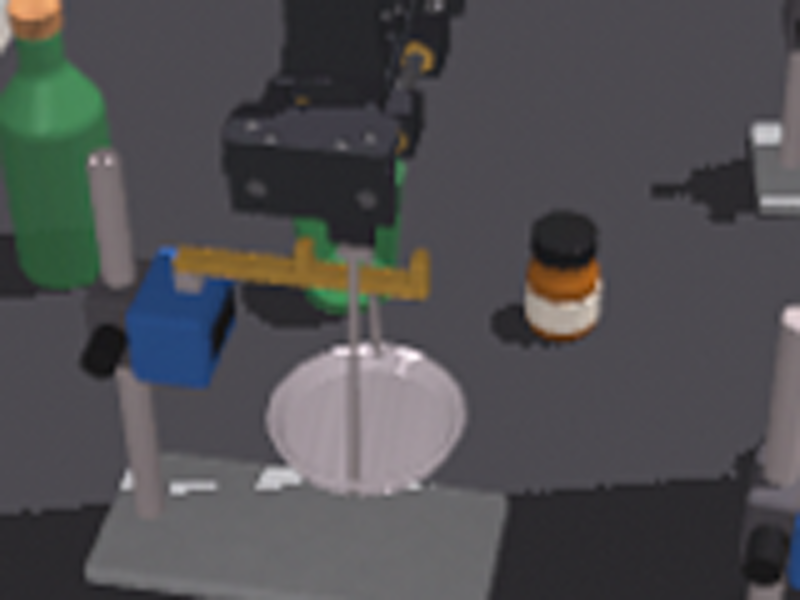

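The hook runs between the near wire (352) and the far one (375), and the strap is midway between tip (420) and shoulder (303). Lower it.

Call:
{"api": "drive_tool", "payload": {"series": [[-1, 0.001, 0, -0.005, 0, 0, 0], [-1, 0, 0, -0.005, 0, 0, 0], [-1, 0, 0, -0.004, 0, 0, 0], [-1, 0, 0, -0.002, 0, 0, 0], [-1, 0, 0, -0.002, 0, 0, 0], [-1, 0, 0, 0, 0, 0, 0]]}}

```text
time: 11.4
eef_pos: [0.5618, 0.2129, 0.2105]
ee_rot: [3.141, 0.059, -0.0]
contact_force: [0.6, 0.0, -2.5]
opening: 0.277
finger_force: 19.6
```

Call:
{"api": "drive_tool", "payload": {"series": [[-1, 0, 0, -0.001, 0, 0, 0], [-1, 0, 0, -0.001, 0, 0, 0], [-1, 0, 0, 0, 0, 0, 0]]}}

```text
time: 11.78
eef_pos: [0.5618, 0.2129, 0.2086]
ee_rot: [3.141, 0.059, -0.0]
contact_force: [-0.4, -0.7, -2.4]
opening: 0.277
finger_force: 19.6
```

Call:
{"api": "drive_tool", "payload": {"series": [[-1, 0, 0, -0.001, 0, 0, 0], [-1, 0, 0, -0.001, 0, 0, 0], [-1, 0, 0, 0, 0, 0, 0]]}}

```text
time: 12.15
eef_pos: [0.5617, 0.2129, 0.2065]
ee_rot: [3.141, 0.059, -0.0]
contact_force: [-0.1, 0.2, -2.4]
opening: 0.278
finger_force: 19.6
```

Call:
{"api": "drive_tool", "payload": {"series": [[-1, 0, 0, -0.001, 0, 0, 0], [-1, 0, 0, -0.001, 0, 0, 0], [-1, 0, 0, 0, 0, 0, 0]]}}

```text
time: 12.52
eef_pos: [0.5617, 0.2129, 0.2046]
ee_rot: [3.141, 0.059, -0.0]
contact_force: [-0.3, -0.4, -2.4]
opening: 0.278
finger_force: 19.6
```

Eye now at about 0.194.

Call:
{"api": "drive_tool", "payload": {"series": [[-1, 0, 0, -0.001, 0, 0, 0], [-1, 0, 0, -0.001, 0, 0, 0], [-1, 0, 0, 0, 0, 0, 0]]}}

```text
time: 12.9
eef_pos: [0.5619, 0.2129, 0.203]
ee_rot: [-3.141, -0.059, -0.0]
contact_force: [-0.0, -0.4, 0.1]
opening: 0.279
finger_force: 19.6
```

Call:
{"api": "drive_tool", "payload": {"series": [[-1, 0, 0, -0.001, 0, 0, 0], [-1, 0, 0, -0.001, 0, 0, 0], [-1, 0, 0, 0, 0, 0, 0]]}}

```text
time: 13.28
eef_pos: [0.562, 0.2129, 0.2012]
ee_rot: [-3.141, -0.059, -0.001]
contact_force: [-1.3, -0.4, 3.2]
opening: 0.276
finger_force: 19.6
```

Call:
{"api": "drive_tool", "payload": {"series": [[-1, 0, 0, -0.001, 0, 0, 0], [-1, 0, 0, 0, 0, 0, 0]]}}

```text
time: 13.52
eef_pos: [0.562, 0.2129, 0.2001]
ee_rot: [-3.141, -0.059, -0.001]
contact_force: [-2.1, -1.1, 3.7]
opening: 0.276
finger_force: 19.7
```

Call:
{"api": "drive_tool", "payload": {"series": [[-1, 0, 0, -0.0008, 0, 0, 0], [-1, 0, 0, 0, 0, 0, 0], [-1, 0, 0, 0, 0, 0, 0]]}}

```text
time: 13.9
eef_pos: [0.562, 0.2129, 0.1993]
ee_rot: [-3.141, -0.059, -0.001]
contact_force: [-1.9, -2.0, 5.2]
opening: 0.272
finger_force: 19.7
```

```bash
python3 -c "
from h import *;st()"
```

```text
t 13.9 p [0.562  0.2129 0.1993] yaw_y -87.83 z [ 0.  0. -1.] F [-1.93 -1.99  5.15] M [-0.19  0.35 -0.07] op 0.272 ff 19.7 q6 [ 0.32  0.15  1.81 -0.    1.18  1.85]
```

Hold at 5 N, then ease off.

Call:
{"api": "drive_tool", "payload": {"series": [[-1, 0, 0, 0, 0, 0, 0], [-1, 0, 0, 0, 0, 0, 0], [-1, 0, 0, 0, 0, 0, 0], [-1, 0, 0, 0, 0, 0, 0]]}}

```text
time: 14.4
eef_pos: [0.562, 0.2129, 0.1994]
ee_rot: [-3.141, -0.059, -0.001]
contact_force: [-1.9, -1.7, 5.1]
opening: 0.276
finger_force: 19.7
```

Call:
{"api": "drive_tool", "payload": {"series": [[-1, 0, 0, 0.001, 0, 0, 0], [-1, 0, 0, 0.001, 0, 0, 0], [-1, 0, 0, 0.001, 0, 0, 0], [-1, 0, 0, 0, 0, 0, 0], [-1, 0, 0, 0, 0, 0, 0]]}}

```text
time: 15.02
eef_pos: [0.5619, 0.2129, 0.2017]
ee_rot: [-3.141, -0.059, -0.0]
contact_force: [-0.8, 0.0, 1.6]
opening: 0.277
finger_force: 19.6
```

```bash
python3 -c "
from h import *;st()"
```

```text
t 15.03 p [0.5619 0.2129 0.2017] yaw_y -87.84 z [ 0.  0. -1.] F [-0.82  0.01  1.57] M [-0.05  0.05 -0.01] op 0.277 ff 19.6 q6 [0.32 0.15 1.81 0.   1.18 1.85]
```

Call:
{"api": "drive_tool", "payload": {"series": [[-1, 0, 0, 0.001, 0, 0, 0], [-1, 0, 0, 0, 0, 0, 0], [-1, 0, 0, 0, 0, 0, 0], [-1, 0, 0, 0, 0, 0, 0]], "force": 4}}

```text
time: 15.52
eef_pos: [0.5618, 0.2129, 0.2028]
ee_rot: [3.141, 0.059, -0.0]
contact_force: [1.1, -0.8, 0.0]
opening: 0.277
finger_force: 3.9
```

Call:
{"api": "drive_tool", "payload": {"series": [[-0.4, 0, 0, 0, 0, 0, 0], [-0.35, 0, 0, 0, 0, 0, 0], [-0.3, 0, 0, 0, 0, 0, 0], [-0.1, 0, 0, 0, 0, 0, 0], [0.2, 0, 0, 0, 0, 0, 0], [0.2, 0, 0, 0, 0, 0, 0], [0.2, 0, 0, 0, 0, 0, 0], [0.2, 0, 0, 0, 0, 0, 0]]}}

```text
time: 16.52
eef_pos: [0.5618, 0.2129, 0.2029]
ee_rot: [-3.141, -0.059, -0.0]
contact_force: [-0.3, 0.5, -0.0]
opening: 0.6
finger_force: 0.0
```

```bash
python3 - <<'E'
from h import *
st(); b=snap('side','side6.png'); 
c=b[190:310,180:340]; cv2.imwrite('pics/c6.png',cv2.resize(c,None,fx=5,fy=5,interpolation=cv2.INTER_CUBIC)[:,:,::-1])
E
```

```text
t 16.52 p [0.5618 0.2129 0.2029] yaw_y -87.84 z [ 0.  0. -1.] F [-0.33  0.49 -0.03] M [-0.01  0.05 -0.05] op 0.6 ff 0.0 q6 [0.32 0.15 1.81 0.   1.18 1.85]
```

View pics/c6.png

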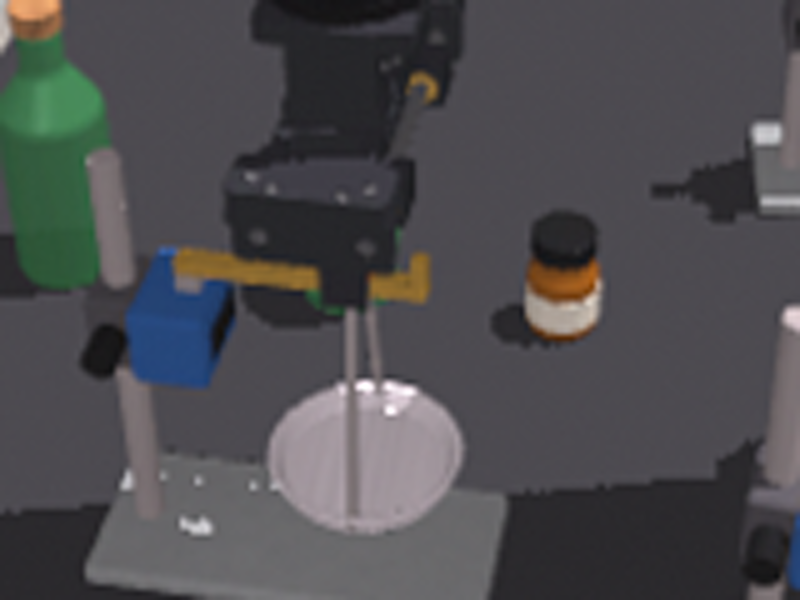

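The pan is hanging level with the fingers clear of it; its dish is at (365,455). Retreat straight up.

Call:
{"api": "drive_tool", "payload": {"series": [[0.2, 0, 0, 0.003, 0, 0, 0], [0.2, 0, 0, 0.008, 0, 0, 0], [0.2, 0, 0, 0.015, 0, 0, 0], [0.2, 0, 0, 0.02, 0, 0, 0], [0.2, 0, 0, 0.025, 0, 0, 0], [0.2, 0, 0, 0.025, 0, 0, 0], [0.2, 0, 0, 0.025, 0, 0, 0], [0.2, 0, 0, 0.025, 0, 0, 0], [0.2, 0, 0, 0, 0, 0, 0], [0.2, 0, 0, 0, 0, 0, 0], [0.2, 0, 0, 0, 0, 0, 0], [0.2, 0, 0, 0, 0, 0, 0], [0.2, 0, 0, 0, 0, 0, 0], [0.2, 0, 0, 0, 0, 0, 0], [0.2, 0, 0, 0, 0, 0, 0], [0.2, 0, 0, 0, 0, 0, 0]]}}

```text
time: 18.58
eef_pos: [0.5619, 0.2129, 0.349]
ee_rot: [-3.141, -0.059, -0.0]
contact_force: [0.1, -0.4, -0.5]
opening: 0.6
finger_force: 0.0
```

```bash
python3 - <<'E'
from h import *
st(); b=snap('side','side7.png'); b2=eyes.read_camera('side'); print(np.abs(b[220:310,190:330].astype(int)-b2[220:310,190:330]).max())
c=b[180:310,180:340]; cv2.imwrite('pics/c7.png',cv2.resize(c,None,fx=4.5,fy=4.5,interpolation=cv2.INTER_CUBIC)[:,:,::-1])
E
```

```text
t 18.57 p [0.5619 0.2129 0.349 ] yaw_y -87.83 z [ 0.  0. -1.] F [ 0.13 -0.38 -0.52] M [ 0.03 -0.   -0.03] op 0.6 ff 0.0 q6 [ 0.32  0.08  1.62 -0.    1.44  1.85]
39
```

View pics/c7.png

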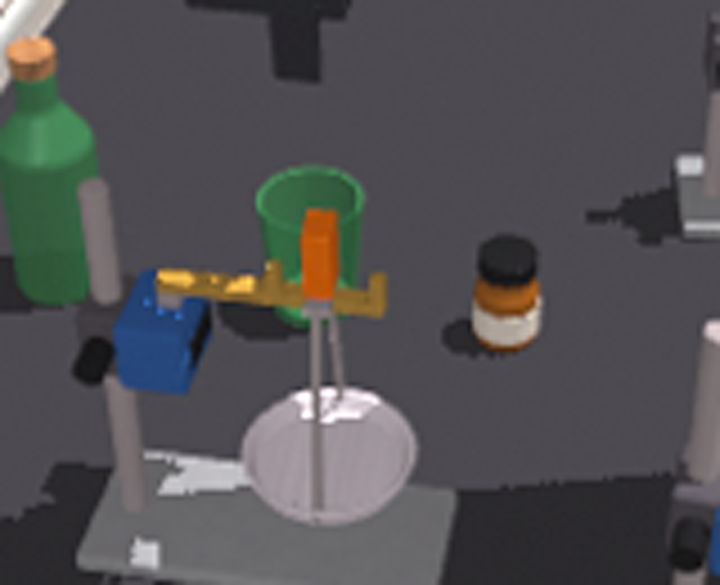

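The strap sits in the seat between tip (378) and shoulder (275), the grip is upright and the glassware has not moved. Let it settle briefly, then hand in.

Call:
{"api": "drive_tool", "payload": {"series": [[0.2, 0, 0, 0, 0, 0, 0], [0.2, 0, 0, 0, 0, 0, 0], [0.2, 0, 0, 0, 0, 0, 0], [0.2, 0, 0, 0, 0, 0, 0], [0.2, 0, 0, 0, 0, 0, 0], [0.2, 0, 0, 0, 0, 0, 0], [0.2, 0, 0, 0, 0, 0, 0], [0.2, 0, 0, 0, 0, 0, 0], [0.2, 0, 0, 0, 0, 0, 0], [0.2, 0, 0, 0, 0, 0, 0], [0.2, 0, 0, 0, 0, 0, 0], [0.2, 0, 0, 0, 0, 0, 0], [0.2, 0, 0, 0, 0, 0, 0], [0.2, 0, 0, 0, 0, 0, 0], [0.2, 0, 0, 0, 0, 0, 0], [0.2, 0, 0, 0, 0, 0, 0]]}}

```text
time: 20.68
eef_pos: [0.5618, 0.2129, 0.3489]
ee_rot: [-3.141, -0.059, 0.0]
contact_force: [0.3, 0.2, 0.1]
opening: 0.602
finger_force: 0.0
```

```bash
python3 -c "
from station import job; print(job.hand_in())"
```

```text
the job is handed in; nothing more can be done
None
```

The pan hangs level in the far stand's hook seat, tugged at about 5 N for just over half a second, released and handed in at 20.7 s; I did not touch the glassware, and no verdict came back.

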